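# Spring the coin drawer of a counter till with the release pin

## Robot

A 6-joint arm with a two-finger parallel gripper is mounted at the origin on the work surface. World frame = base frame: x ahead of the robot, y to its left, z up, the work surface at z = 0. Lengths are in m, angles in rad, forces in N, time in s.
With the tool pointing down it reaches from about 0.35 to 0.975 m from the base axis. Payload 4.9 kg.
Tool frame: the origin (TCP) lies midway between the tips of the shut fingers; the grasp point (between the pads) lies behind it (manip.grasp_offset is the y of the grasp point in the tool frame, in m); y points along the fingers, z is the direction in which the jaws open and shut, and the axes are right-handed (so a half turn about y gives the same grasp; the last joint's range is limited). The gripper opens to 85 mm and grips with 20 to 120 N. Pads are 22 mm wide; open, the fingers measure 114 mm over their backs; the gripper's body (76 mm by 85 mm) begins 54 mm behind the grasp point. The pads swing forward as they close: fully open they stand 13 mm farther back than shut.
Start: joints at [-1.427, 0.053, 1.613, -0, 1.476, -0.119], TCP at [0.162, -0.604, 0.231] pointing down, gripper open.
Joint ranges: [-3.01, 3.01], [-1.01, 2.22], [0.06, 2.58], [-1.02, 4.17], [0.09, 2.62], [-3.14, 3.14]. Speed limits (rad/s): [2.57, 2.57, 3.14, 3.14, 3.14, 3.14].

## Interface

Orientations are given as a unit quaternion [w, x, y, z].
In Python, from plant import manip gives the robot as it stands. The module is installed in compiled form; this text tells all that it offers.
- The arm moves only by the shell command python3 -m jog 'ROWS'. ROWS is a JSON object of lists of equal length, an entry for each row: "offset": the shift along the world's x, y, z in units of 50 mm (1.0 is 50 mm), a list of three; "angular": the turn, a rotation vector about the world's x, y, z in units of 6 degrees (1.0 is 6 degrees), a list of three; "jaw": the finger opening in mm, from 0 to 85.4. In form: {"offset": [[tx, ty, tz], ...], "angular": [[ax, ay, az], ...], "jaw": [jaw, ...]}. A call has 1 to 12 rows; each row shifts and turns the commanded pose from where the row before left it; what a row does not reach is not made up. A row lasts 1/10 s, in which the tool goes at most 50 mm and 8.59 degrees, less where a joint would pass 70% of its speed; a pose out of reach is approached as far as the arm can. A call is refused whole if a number of a shift passes 1 or a number of a turn 1, either way. A call with a gripper value outside its range is refused whole. The fingers move at their own pace and stop on an object; the grip force is fixed at half the most. Time passes only in rows, so rows that do not move let the fingers close. It gives the time, the measured TCP pose, the force and the opening at its end, in the units of the state.
- manip.state(): the state, without advancing time (a new reading comes with each control period).
- manip.grab_frame(name): name is "scene" or "top" or "wrist"; returns the picture (480x640x3 uint8, blue, green, red); there is no depth.
- manip.camera_model(name): a dict with "fx", "fy", "cx", "cy" (pixels), "k1" (the pictures are not rectified: a ray, as slopes to the right and down, at radius r is drawn at 1 + k1 r^2 times it, then the intrinsics apply), "rvec" (rotation vector, rad) and "tvec" (3), from world to camera coordinates, as OpenCV has them; the wrist camera has in their place "mount" (4x4, takes a point from camera to tool coordinates, whose origin is the TCP and whose axes are the tool frame's). Camera axes: x right, y down, z forward; pixel columns grow to the right and rows downward; lengths in m; the calibration is good to about 2 mm. A picture is of the moment at which its call begins: read the wrist's pose just before it. camera_model takes no time and is no camera call.
- manip.job_done(): hands the job in, once; it reports no verdict.
The state is a dict: "time": time; "joint_pos": joint angles; "joint_vel": joint speeds; "joint_efforts": joint torques, N m; "tool_pos": TCP position; "tool_rot": TCP orientation; "contact_force": force on the tool from outside, world axes, zero at the start; "ft_torque": the same for the moment, N m; "gripper_width": opening from 0.0 (shut) to 1.0 (fully open).
Only numpy, scipy, OpenCV 4.12 (cv2) and the standard library are available. Lean on these libraries where they do the work, as an engineer would, in place of code of your own. Each camera call takes 0.05 s, during which the arm holds its last target.

## Task

The key to the till is lost. Take the steel release pin out of its wooden stand, push it straight down through the round hole in the till's roof above the narrow coin drawer until the spring catch lets go and the coin drawer pops out, then put the pin back in its stand, seated upright as it was, and let go.

Things in the scene. Friction and masses are not known exactly. Their poses are not given: they have to be found in the camera images.
- pin: Release pin, 130 mm long, about 0.12 kg, upright in the stand. Bottom up: steel shaft 10 mm thick, 70 mm long; steel collar 44 mm wide, 5 mm thick; round black handle 24 mm in diameter, 55 mm tall (75 to 130 mm above the tip), gripped from above. Origin at the shaft's tip (bottom end), z up the pin. In the stand it may be up to 4 mm off centre.
- stand: Fixed wooden block 70 x 70 x 80 mm tall with an upright round hole, 26 mm wide and 76 mm deep, in its top. Origin: centre of its underside, z up. The pin's collar rests on its top, so the seated tip is 10 mm above this origin. A wooden hand stamp (92 mm tall) and a white cup (80 mm) stand near; the three change places.
- coin_hole (a point): Centre of the 26 mm round hole at the top face of the till's roof, 112 mm above the counter, over the narrow bay; z up, x to the till's back. Fixed grey steel till, 220 deep x 300 wide, drawers facing the robot. A 3 mm high rib 51 mm to +y divides narrow from wide bay; the equal hole 148 mm to +y is the wide drawer's, the wrong one. Roof 4 mm thick; room below for the pin's whole shaft.
- coin_drawer (a joint): Slide of the narrow drawer: 0 shut (reads 0 to 0.001), 0.06 m sprung fully out to the till's front (-x), where it stays. Its catch has a flat 40 x 44 mm pad 48 mm below the roof's top face, under the hole, on a 2 to 6 N spring; it lets go with the tip about 57 mm below the hole's mouth and yields on until the collar meets the roof (70 mm).

How it is judged:
By the outcome, as a careful person would: the job done as asked, in the order asked, and still so for the second after the job is handed in, with the robot touching nothing.
It also fails if it takes over 45 s, if anything falls off the work surface, if the arm or the gripper's body presses on something with over 40 N, if the wrist force passes 120 N, or if a joint passes its speed limit or range.

## Working session

There is one attempt and no reset: what is moved stays moved. The work goes in short steps, Python scripts to look and compute and a shell command to move; the robot and the scene stay as the last step left them, time stands still between calls to the robot, and variables do not carry over. Pictures are saved under pics/ and viewed, and the job is handed in when it is done.

```bash
mkdir -p pics
cat > h.py <<'E'
import numpy as np, cv2
from plant import manip
from scipy.spatial.transform import Rotation as R
def cam(name,st=None):
    c=manip.camera_model(name)
    if 'mount' in c:
        st=st or manip.state(); M=np.array(c['mount']); T=np.eye(4)
        q=st['tool_rot']; T[:3,:3]=R.from_quat([q[1],q[2],q[3],q[0]]).as_matrix(); T[:3,3]=st['tool_pos']
        W=T@M; Rw=W[:3,:3]; o=W[:3,3]
    else:
        Rc=cv2.Rodrigues(np.array(c['rvec'],float))[0]; Rw=Rc.T; o=-Rc.T@np.array(c['tvec']).ravel()
    return c,Rw,o
def ray(C,u,v):
    c,Rw,o=C; K=np.array([[c['fx'],0,c['cx']],[0,c['fy'],c['cy']],[0,0,1.]])
    p=cv2.undistortPoints(np.array([[[u,v]]],float),K,np.array([c['k1'],0,0,0.]))[0,0]
    # OpenCV model: distorted = x*(1+k1 r^2), same
    return o,Rw@np.array([p[0],p[1],1])
def onz(C,u,v,z):
    o,d=ray(C,u,v); return o+d*(z-o[2])/d[2]
def proj(C,P):
    c,Rw,o=C; p=Rw.T@(np.array(P)-o); x,y=p[:2]/p[2]; s=1+c['k1']*(x*x+y*y)
    return c['fx']*x*s+c['cx'],c['fy']*y*s+c['cy']
E
python3 - <<'E'
from h import *
print(manip.state(), manip.grasp_offset)
for n in ("scene","top"):
    cv2.imwrite(f"pics/{n}0.png",manip.grab_frame(n)); c,Rw,o=cam(n);print(n,c,o)
st=manip.state();cv2.imwrite("pics/wrist0.png",manip.grab_frame("wrist"));print(cam("wrist",st))
E
```

```text
{'time': 0.0, 'joint_pos': array([-1.42701846e+00,  5.33787093e-02,  1.61429876e+00, -2.06273154e-05,
        1.47599276e+00, -1.19018178e-01]), 'joint_vel': array([-0.00026744, -0.00092244, -0.00027322, -0.0005774 , -0.00177606,
        0.00223768]), 'joint_efforts': array([ 9.73575737e-06, -3.93680978e+01, -3.70175207e+01, -5.16962098e-05,
        6.98417585e-03,  1.54256179e-05]), 'tool_pos': array([ 0.16225732, -0.60292456,  0.23004663]), 'tool_rot': array([ 0.09262959, -0.0926623 ,  0.70174522, -0.70027645]), 'contact_force': array([0.49118865, 0.10409646, 0.18833936]), 'ft_torque': array([-0.02389883, -0.04928472, -0.00012075]), 'gripper_width': 0.9996669313687999} -0.0187
scene {'fx': 593.0905271168235, 'fy': 593.0905271168235, 'cx': 321.558371739051, 'cy': 238.1403966110391, 'k1': -0.12358449255765835, 'rvec': array([ 1.8145713 ,  1.95113111, -0.63425717]), 'tvec': array([ 0.12273743, -0.394105  ,  1.26335146])} [ 1.05563115 -0.02877596  0.8070037 ]
top {'fx': 577.273735968176, 'fy': 577.273735968176, 'cx': 321.0731677962719, 'cy': 237.35233848103277, 'k1': -0.18944234472981866, 'rvec': array([ 2.14907888, -2.112587  ,  0.17944865]), 'tvec': array([-0.10591778,  0.56907704,  0.92492986])} [ 0.40534216 -0.10028659  1.00806886]
({'fx': 354.3659059537459, 'fy': 354.3659059537459, 'cx': 325.34964222712546, 'cy': 233.63267976677963, 'k1': -0.04633873777103706, 'mount': array([[-2.17291322e-04,  9.51606884e-01,  3.07317899e-01,
        -7.84983536e-02],
       [-2.37234370e-04, -3.07317947e-01,  9.51606864e-01,
        -1.42267500e-01],
       [ 9.99999948e-01,  1.33869546e-04,  2.92531382e-04,
         1.27394864e-03],
       [ 0.00000000e+00,  0.00000000e+00,  0.00000000e+00,
         1.00000000e+00]])}, array([[ 0.26003699, -0.91880816, -0.29693826],
       [-0.96559724, -0.24796274, -0.07833552],
       [-0.00165431,  0.3070929 , -0.95167811]]), array([ 0.23847574, -0.58407043,  0.37243312]))
```

View pics/scene0.png

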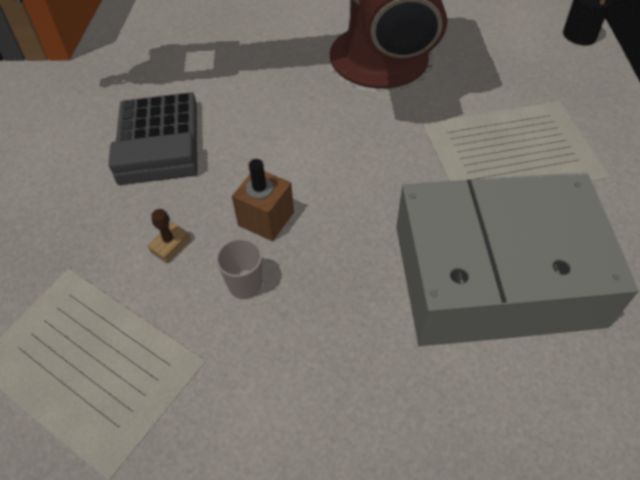

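View pics/top0.png

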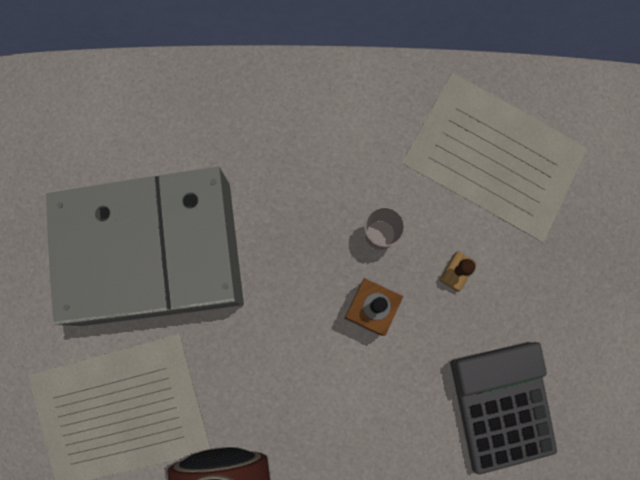

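View pics/wrist0.png

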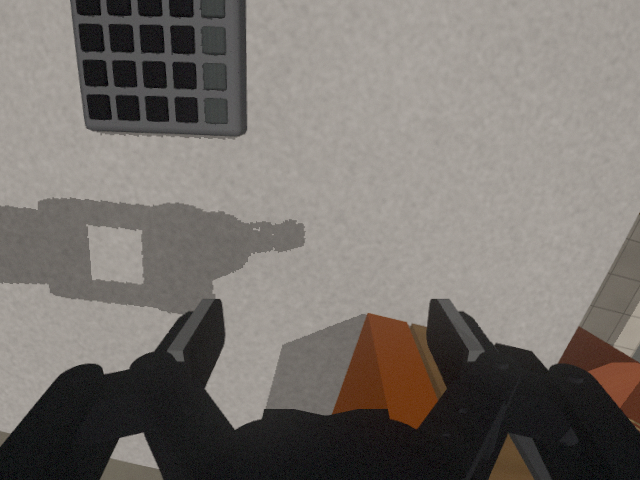

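The scene and top views show the pin in the orange stand (handle top at about 378,305 in top, 257,165 in scene), the cup at 384,228 and the stamp at 460,270. The till is on the left of the top view, with the narrow bay's hole at 190,200 and the wide one at 103,213. Next I measure these.

```bash
cat > m.py <<'E'
from h import *
for n in ("top","scene"):
    im=cv2.imread(f"pics/{n}0.png"); C=cam(n)
    hsv=cv2.cvtColor(im,cv2.COLOR_BGR2HSV); g=im.max(2)
    def blobs(mask,box):
        x0,y0,x1,y1=box; m=np.zeros_like(mask); m[y0:y1,x0:x1]=mask[y0:y1,x0:x1]
        cs,_=cv2.findContours(m,cv2.RETR_EXTERNAL,cv2.CHAIN_APPROX_NONE)
        return sorted(cs,key=cv2.contourArea)[::-1]
    B={"top":dict(nar=(175,185,208,216),wide=(88,200,118,226),han=(364,292,392,320)),"scene":dict(nar=(440,260,480,290),wide=(545,255,580,280),han=(240,150,280,195))}[n]
    for k,z,th in (("nar",.112,62),("wide",.112,62),("han",.14,45)):
        cs=blobs((g<th).astype(np.uint8)*255,B[k]); 
        x,y,w,h=cv2.boundingRect(cs[0]); a=cv2.contourArea(cs[0]); mm=cv2.moments(cs[0])
        u,v=x+(w-1)/2,y+(h-1)/2
        print(n,k,(x,y,w,h),a,"bbox ctr",onz(C,u,v,z).round(4),"mom",onz(C,mm['m10']/mm['m00'],mm['m01']/mm['m00'],z).round(4))
    om=((hsv[...,0]<16)&(hsv[...,1]>110)).astype(np.uint8)*255
    c=blobs(om,{"top":(335,270,415,345),"scene":(225,165,300,245)}[n])[0]
    print('stand',cv2.boundingRect(c),cv2.minAreaRect(c))
    b=B
    for k in B:
        x0,y0,x1,y1=B[k]; cv2.imwrite(f"pics/c_{n}_{k}.png",cv2.resize(im[y0-25:y1+25,x0-25:x1+25],None,fx=5,fy=5,interpolation=cv2.INTER_CUBIC))
E
python3 m.py
python3 - <<'E'
import cv2,numpy as np
a=[cv2.resize(cv2.imread(f"pics/c_{n}_{k}.png"),(390,290)) for n in("top","scene") for k in("nar","han")]
cv2.imwrite("pics/cc.png",np.vstack([np.hstack(a[:2]),np.hstack(a[2:])]))
E
```

```text
top nar (183, 193, 15, 15) 154.5 bbox ctr [0.6173 0.1158 0.112 ] mom [0.6168 0.1158 0.112 ]
top wide (98, 207, 12, 14) 107.0 bbox ctr [0.5934 0.2599 0.112 ] mom [0.5943 0.26   0.112 ]
top han (370, 298, 17, 15) 179.5 bbox ctr [ 0.4534 -0.1838  0.14  ] mom [ 0.4533 -0.1841  0.14  ]
stand (345, 279, 57, 56) ((373.6900634765625, 306.9321594238281), (43.617244720458984, 44.28315353393555), 25.34617805480957)
scene nar (451, 270, 17, 13) 126.0 bbox ctr [0.6186 0.1163 0.112 ] mom [0.6176 0.1157 0.112 ]
scene wide (554, 261, 16, 13) 126.0 bbox ctr [0.5947 0.263  0.112 ] mom [0.5943 0.2631 0.112 ]
scene han (250, 160, 17, 31) 345.0 bbox ctr [ 0.4784 -0.1792  0.14  ] mom [ 0.479 -0.18   0.14 ]
stand (233, 173, 60, 66) ((262.8365478515625, 202.77072143554688), (59.8554801940918, 58.9475212097168), 24.77513885498047)
```

View pics/cc.png

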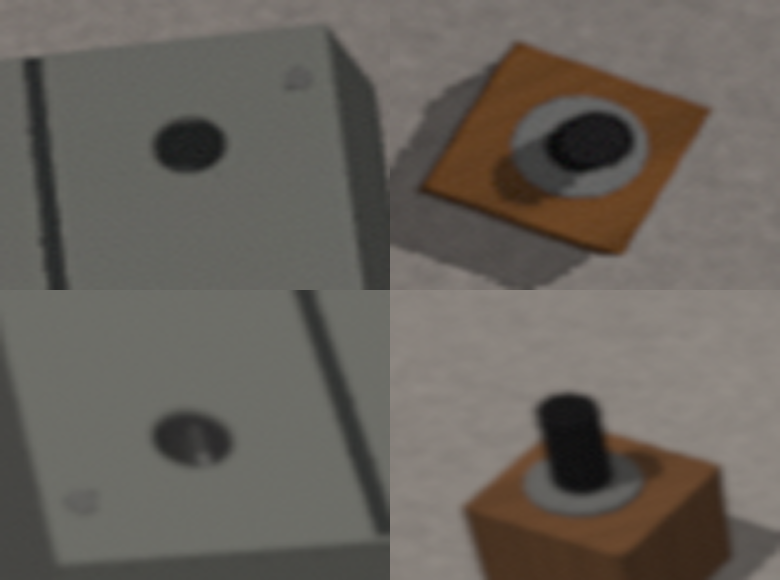

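Run:
```python
from h import *
t,s=cam("top"),cam("scene")
print("collar top",onz(t,376.8,306.4,.085),"scene",onz(s,259.4,188.2,.085))
print("handle scene",onz(s,256.1,164.6,.14))
for P in ([.456,-.181,.085],[.456,-.181,.14],[.456,-.181,.075]): print(P,proj(t,P),proj(s,P))
im=cv2.imread("pics/top0.png"); hsv=cv2.cvtColor(im,cv2.COLOR_BGR2HSV)
m=((hsv[...,0]<16)&(hsv[...,1]>110)).astype(np.uint8)*255; k=np.zeros_like(m);k[270:345,335:415]=m[270:345,335:415]
c=max(cv2.findContours(k,0,1)[0],key=cv2.contourArea); q=cv2.approxPolyDP(cv2.convexHull(c),4,True)[:,0]
Q=np.array([onz(t,*p,.08) for p in q]);print(q.tolist(),Q.round(4),Q.mean(0),np.linalg.norm(np.diff(Q,axis=0),axis=1))
# cup, stamp rough
print("cup",onz(t,384,222,.08),"stamp",onz(t,466,268,.09), onz(s,160,215,.09),onz(s,241,257,.08))
# till edges direction
a=onz(t,47,192,.112);b=onz(t,220,169,.112);print(a,b,np.degrees(np.arctan2(*(a-b)[:2][::1])))
```

```text
collar top [ 0.45419299 -0.18720792  0.085     ] scene [ 0.45830459 -0.18547725  0.085     ]
handle scene [ 0.45774297 -0.18510218  0.14      ]
[0.456, -0.181, 0.085] (np.float64(372.93068074963423), np.float64(305.21788416401023)) (np.float64(262.37858068272317), np.float64(187.22469318390577))
[0.456, -0.181, 0.14] (np.float64(376.1336339199143), np.float64(303.2503517267952)) (np.float64(258.9313833407892), np.float64(163.86690356047876))
[0.456, -0.181, 0.075] (np.float64(372.3884206589364), np.float64(305.5508268483888)) (np.float64(262.97351950493174), np.float64(191.24183300311938))
[[364, 279], [401, 296], [385, 334], [345, 317]] [[ 0.4984 -0.1668  0.08  ]
 [ 0.4717 -0.2268  0.08  ]
 [ 0.4105 -0.2011  0.08  ]
 [ 0.4368 -0.1368  0.08  ]] [ 0.45432728 -0.18285386  0.08      ] [0.06567223 0.06634638 0.06947547]
cup [ 0.59274707 -0.19920318  0.08      ] stamp [ 0.51731832 -0.33183386  0.09      ] [ 0.52516618 -0.33135622  0.09      ] [ 0.58699325 -0.19551865  0.08      ]
[0.6293755  0.36540248 0.112     ] [0.66962837 0.06949572 0.112     ] -7.746525711700228
```

```bash
python3 - <<'E'
from h import *
q=manip.state()['tool_rot'];r=R.from_quat([q[1],q[2],q[3],q[0]]);print(r.as_matrix().round(4))
y=r.as_matrix()[:,1]; a=np.cross(y,[0,0,-1]);print("align turn units",np.degrees(a)/6)
E
python3 -m jog '{"offset":[[0.49,0.69,0],[0.49,0.69,0],[0.49,0.69,0],[0.49,0.69,0],[0.49,0.69,0],[0.49,0.69,0],[0.49,0.69,0],[0.49,0.69,0],[0.49,0.69,0],[0.49,0.69,0],[0.49,0.69,0],[0.49,0.69,0]],"angular":[[0,0,0],[0,0,0],[0,0,0],[0,0,0],[0,0,0],[0,0,0],[0,0,0],[0,0,0],[0,0,0],[0,0,0],[0,0,0],[0,0,0]],"jaw":[85,85,85,85,85,85,85,85,85,85,85,85]}'
python3 -m jog '{"offset":[[0,0,0],[0,0,0]],"angular":[[0,0,0],[0,0,0]],"jaw":[85,85]}'
python3 - <<'E'
from h import *
st=manip.state();cv2.imwrite("pics/wrist1.png",manip.grab_frame("wrist"));C=cam("wrist",st)
print(st['tool_pos'],proj(C,[.4555,-.186,.14]),proj(C,[.4555,-.186,.085]))
E
```

```text
[[-9.657e-01 -2.000e-04  2.598e-01]
 [-2.598e-01  1.600e-03 -9.657e-01]
 [-2.000e-04 -1.000e+00 -1.600e-03]]
align turn units [-0.01497866 -0.00217073 -0.        ]
time: 1.35
tool_pos: [0.4569, -0.1878, 0.2312]
tool_rot: [-0.093, 0.093, -0.701, 0.701]
contact_force: [0.5, -0.2, 0.6]
gripper_width: 0.996
time: 1.55
tool_pos: [0.4564, -0.1889, 0.231]
tool_rot: [-0.093, 0.094, -0.701, 0.701]
contact_force: [-0.1, -0.8, 0.5]
gripper_width: 0.994
[ 0.45640848 -0.18887715  0.23095837] (np.float64(319.0856585271073), np.float64(238.0467077983874)) (np.float64(320.1766772232366), np.float64(217.14657848502878))
```

View pics/wrist1.png

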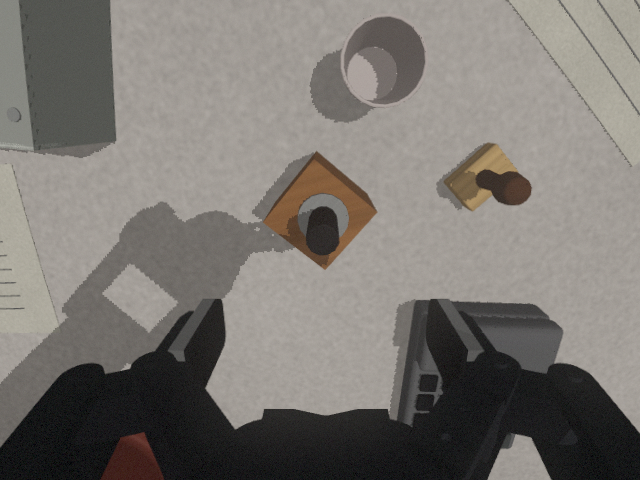

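The wrist view shows the handle top at (322,239), against a predicted (319,238). So the pin is under the gripper to within about 2 mm. The collar is at (323,217), and nothing stands between the fingers. I'll descend and grip.

```bash
python3 - <<'E'
from h import *
im=cv2.imread("pics/wrist1.png");st=manip.state();C=cam("wrist",st)
hs=cv2.cvtColor(im,cv2.COLOR_BGR2HSV);m=((hs[...,0]<16)&(hs[...,1]>110)).astype(np.uint8)*255;k=np.zeros_like(m);k[140:280,255:385]=m[140:280,255:385]
q=cv2.approxPolyDP(cv2.convexHull(max(cv2.findContours(k,0,1)[0],key=cv2.contourArea)),5,True)[:,0];Q=np.array([onz(C,*p,.08) for p in q])
print(q.tolist(),Q.round(4).tolist(),Q.mean(0)); print("pin",onz(C,323,217,.085),onz(C,322.5,239,.14))
E
python3 -m jog '{"offset":[[0,0,-0.4],[0,0,-0.5],[0,0,-0.5],[0,0,-0.5],[0,0,-0.4],[0,0,-0.3],[0,0,0],[0,0,0]],"angular":[[0,0,0],[0,0,0],[0,0,0],[0,0,0],[0,0,0],[0,0,0],[0,0,0],[0,0,0]],"jaw":[85,85,85,85,85,85,85,85]}'
python3 -m jog '{"offset":[[0,0,0],[0,0,0],[0,0,0],[0,0,0],[0,0,0],[0,0,0],[0,0,0],[0,0,0],[0,0,0],[0,0,0]],"angular":[[0,0,0],[0,0,0],[0,0,0],[0,0,0],[0,0,0],[0,0,0],[0,0,0],[0,0,0],[0,0,0],[0,0,0]],"jaw":[40,20,5,5,5,5,5,5,5,5]}'
python3 - <<'E'
from h import *
st=manip.state();cv2.imwrite("pics/wrist2.png",manip.grab_frame("wrist"));print(st['tool_pos'],st['contact_force'],st['gripper_width']*85.4)
E
```

```text
[[316, 153], [366, 194], [375, 210], [325, 268], [263, 222]] [[0.5051, -0.17, 0.08], [0.4833, -0.2191, 0.08], [0.4721, -0.2305, 0.08], [0.4092, -0.2033, 0.08], [0.4368, -0.1406, 0.08]] [ 0.46130921 -0.19270075  0.08      ]
pin [ 0.45589734 -0.18903709  0.085     ] [ 0.45509018 -0.18924352  0.14      ]
time: 2.4
tool_pos: [0.4563, -0.1903, 0.1017]
tool_rot: [-0.092, 0.092, -0.701, 0.701]
contact_force: [-0.0, 0.5, 0.1]
gripper_width: 0.995
time: 3.4
tool_pos: [0.4568, -0.1896, 0.102]
tool_rot: [-0.093, 0.092, -0.701, 0.701]
contact_force: [-0.6, 2.2, 6.3]
gripper_width: 0.265
[ 0.45676385 -0.18956677  0.10197363] [-0.60612544  2.17998016  6.27704907] 22.612884086699147
```

View pics/wrist2.png

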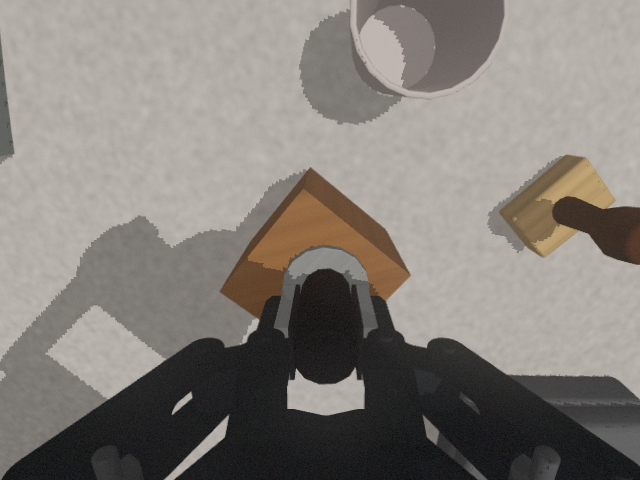

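The handle is gripped at 22.6 mm opening (nominal 24). The view shows the handle centred between the fingers, around (325,320). I'll lift straight up 140 mm.

```bash
python3 -m jog '{"offset":[[0,0,0.2],[0,0,0.3],[0,0,0.4],[0,0,0.5],[0,0,0.5],[0,0,0.4],[0,0,0.3],[0,0,0.2],[0,0,0],[0,0,0]],"angular":[[0,0,0],[0,0,0],[0,0,0],[0,0,0],[0,0,0],[0,0,0],[0,0,0],[0,0,0],[0,0,0],[0,0,0]],"jaw":[5,5,5,5,5,5,5,5,5,5]}'
python3 - <<'E'
from h import *
st=manip.state();cv2.imwrite("pics/wrist3.png",manip.grab_frame("wrist"));cv2.imwrite("pics/scene3.png",manip.grab_frame("scene"));print(st['tool_pos'],st['contact_force'],st['gripper_width']*85.4)
E
python3 -c "
import cv2,numpy as np
a=cv2.imread('pics/wrist3.png');b=cv2.imread('pics/scene3.png')
cv2.imwrite('pics/w3.png',np.hstack([cv2.resize(a,(400,300)),cv2.resize(b,(400,300))]))"
```

```text
time: 4.45
tool_pos: [0.456, -0.1894, 0.2405]
tool_rot: [0.092, -0.093, 0.701, -0.701]
contact_force: [0.3, -0.4, -1.4]
gripper_width: 0.266
[ 0.45602471 -0.18935717  0.24052579] [ 0.3017442  -0.3639901  -1.40824366] 22.71981619286158
```

View pics/w3.png

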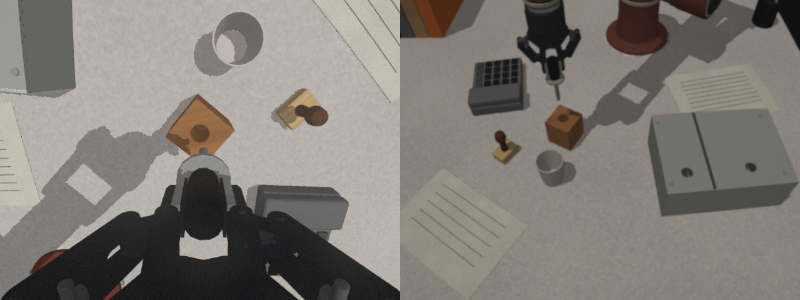

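View pics/scene3.png

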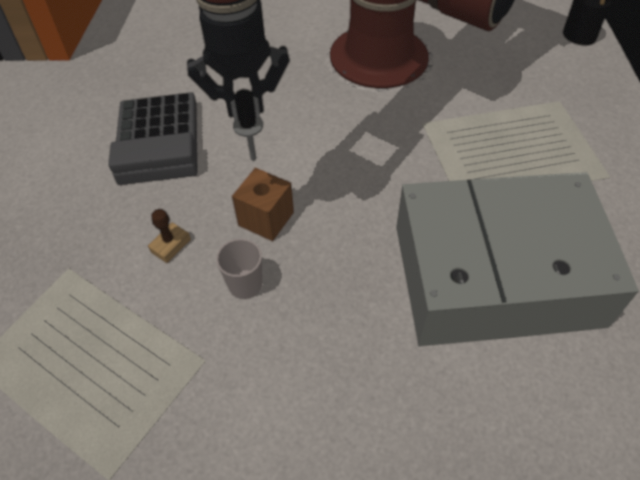

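The pin is out and held upright, with its tip seen at about (326,245) in the wrist view. The stand's hole is now visible at about (320,212). I'll check the tip and the hole centre.

Run:
```python
from h import *
st=manip.state();C=cam("wrist",st);s=cam("scene")
P=[.456,-.1894,.1485];print("tip pred",proj(C,P),proj(s,P))
im=cv2.imread("pics/wrist3.png");g=im.max(2)
cv2.imwrite("pics/w3c.png",np.hstack([cv2.resize(im[180:270,270:370],(400,360),interpolation=2),cv2.resize(cv2.imread("pics/scene3.png")[100:190,210:310],(400,360),interpolation=2)]))
print("hole",onz(C,320,212,.08),"scene",onz(s,262,188,.08))
```

```text
tip pred (np.float64(324.0810420519902), np.float64(237.35262009245616)) (np.float64(252.8708743186996), np.float64(159.81597528645761))
hole [ 0.45539948 -0.18549051  0.08      ] scene [ 0.45349526 -0.18244113  0.08      ]
```

View pics/w3c.png

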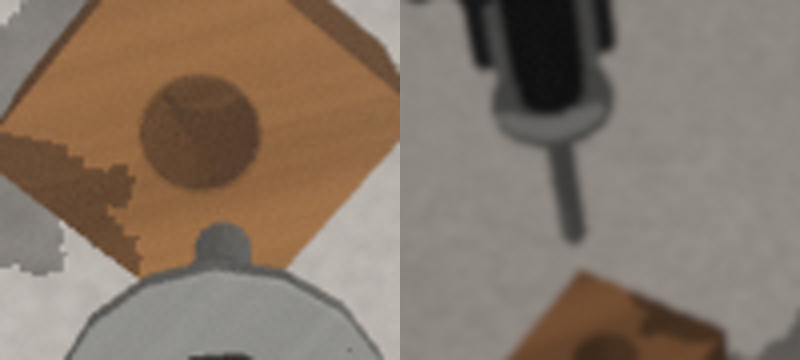

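```bash
python3 -m jog '{"offset":[[0.13,0.25,0],[0.26,0.5,0],[0.32,0.6,0],[0.32,0.6,0],[0.32,0.6,0],[0.32,0.6,0],[0.32,0.6,0],[0.32,0.6,0],[0.32,0.6,0],[0.3,0.58,0],[0.2,0.38,0],[0.1,0.2,0]],"angular":[[0,0,0],[0,0,0],[0,0,0],[0,0,0],[0,0,0],[0,0,0],[0,0,0],[0,0,0],[0,0,0],[0,0,0],[0,0,0],[0,0,0]],"jaw":[5,5,5,5,5,5,5,5,5,5,5,5]}'
python3 -m jog '{"offset":[[0,0,0],[0,0,0],[0,0,0]],"angular":[[0,0,0],[0,0,0],[0,0,0]],"jaw":[5,5,5]}'
python3 - <<'E'
from h import *
st=manip.state();cv2.imwrite("pics/wrist4.png",manip.grab_frame("wrist"));cv2.imwrite("pics/scene4.png",manip.grab_frame("scene"));p=st['tool_pos'];print(p,st['contact_force'],st['gripper_width']*85.4)
C=cam("wrist",st);s=cam("scene");t=p-[0,0,.092];print(proj(C,t),proj(s,t),"hole",proj(C,[.6173,.116,.112]),proj(s,[.6173,.116,.112]))
a=cv2.imread("pics/wrist4.png");b=cv2.imread("pics/scene4.png")
cv2.imwrite("pics/w4.png",np.hstack([cv2.resize(a,(400,300)),cv2.resize(b[200:320,400:560],(400,300))]))
E
```

```text
time: 5.75
tool_pos: [0.6179, 0.1187, 0.2401]
tool_rot: [0.093, -0.094, 0.701, -0.701]
contact_force: [0.2, -0.1, -1.7]
gripper_width: 0.262
time: 6.05
tool_pos: [0.6175, 0.1151, 0.2412]
tool_rot: [-0.092, 0.092, -0.701, 0.701]
contact_force: [0.7, -0.2, -1.7]
gripper_width: 0.267
[0.61750643 0.11512376 0.24120572] [ 0.68949331 -0.18087901 -1.74198062] 22.81277791865951
(np.float64(323.38915524631886), np.float64(237.46161431589996)) (np.float64(462.9527194481709), np.float64(260.52276946306574)) hole (np.float64(322.48453571367037), np.float64(222.58428867994436)) (np.float64(458.71891269065685), np.float64(275.1639837668689))
```

View pics/w4.png

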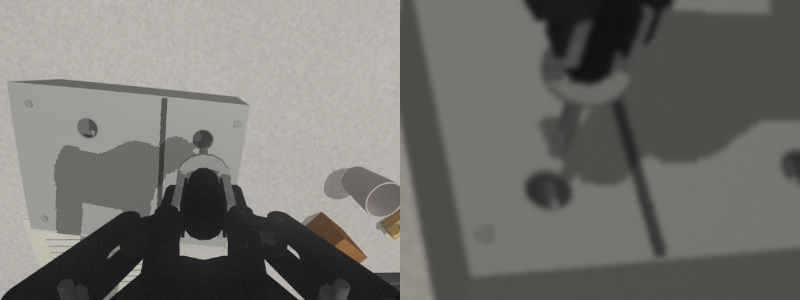

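Run:
```python
from h import *
a=cv2.imread("pics/wrist4.png");b=cv2.imread("pics/scene4.png")
cv2.imwrite("pics/w4c.png",np.hstack([cv2.resize(a[190:270,280:380],(400,320),interpolation=2),cv2.resize(b[220:300,420:520],(400,320),interpolation=2)]))
```

```text
(no output)
```

View pics/w4c.png

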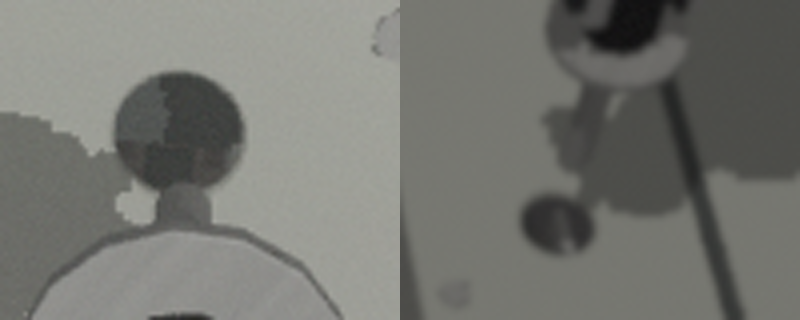

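In the crops, the wrist hole centre is at (324.8,223) and the shaft runs straight up into it. The scene shows the tip at (463.7,262), as predicted. They line up within about 2 mm, with 8 mm of clearance. I'll descend in stages.

```bash
python3 -m jog '{"offset":[[0,0,-0.15],[0,0,-0.2],[0,0,-0.2],[0,0,-0.2],[0,0,-0.2],[0,0,-0.15],[0,0,0]],"angular":[[0,0,0],[0,0,0],[0,0,0],[0,0,0],[0,0,0],[0,0,0],[0,0,0]],"jaw":[5,5,5,5,5,5,5]}'
python3 -m jog '{"offset":[[0,0,-0.15],[0,0,-0.15],[0,0,-0.15],[0,0,-0.15],[0,0,0]],"angular":[[0,0,0],[0,0,0],[0,0,0],[0,0,0],[0,0,0]],"jaw":[5,5,5,5,5]}'
```

```text
time: 6.85
tool_pos: [0.6169, 0.1159, 0.1842]
tool_rot: [0.092, -0.094, 0.701, -0.701]
contact_force: [-0.2, -0.0, -1.8]
gripper_width: 0.264
time: 7.35
tool_pos: [0.6174, 0.1159, 0.1549]
tool_rot: [0.092, -0.093, 0.701, -0.701]
contact_force: [0.0, 0.6, -2.3]
gripper_width: 0.263
```

```bash
python3 -m jog '{"offset":[[0,0,-0.1],[0,0,0]],"angular":[[0,0,0],[0,0,0]],"jaw":[5,5]}'
python3 -m jog '{"offset":[[0,0,-0.1],[0,0,-0.08],[0,0,0],[0,0,0]],"angular":[[0,0,0],[0,0,0],[0,0,0],[0,0,0]],"jaw":[5,5,5,5]}'
python3 - <<'E'
from h import *
st=manip.state();cv2.imwrite("pics/wrist5.png",manip.grab_frame("wrist"));cv2.imwrite("pics/top5.png",manip.grab_frame("top"));print(st['tool_pos'],st['contact_force'])
a=cv2.imread("pics/wrist5.png");b=cv2.imread("pics/top5.png")
cv2.imwrite("pics/w5.png",np.hstack([cv2.resize(a,(400,300)),cv2.resize(b,(400,300))]))
E
```

```text
time: 7.55
tool_pos: [0.6178, 0.116, 0.1512]
tool_rot: [0.093, -0.093, 0.701, -0.701]
contact_force: [0.3, 0.2, -1.2]
gripper_width: 0.261
time: 7.95
tool_pos: [0.618, 0.116, 0.1425]
tool_rot: [0.093, -0.093, 0.701, -0.701]
contact_force: [-0.8, -0.4, 1.7]
gripper_width: 0.268
[0.61800957 0.1160075  0.14246265] [-0.78565528 -0.42402779  1.70404068]
```

View pics/w5.png

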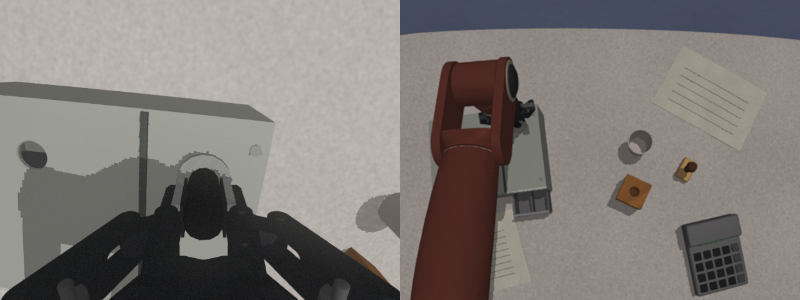

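The drawer is out: in the top view its front protrudes below the till at about (425,325) full-size. I'll measure how far.

Run:
```python
import cv2
b=cv2.imread("pics/top5.png");cv2.imwrite("pics/t5c.png",cv2.resize(b[280:370,140:260],(800,600),interpolation=2))
```

```text
(no output)
```

View pics/t5c.png

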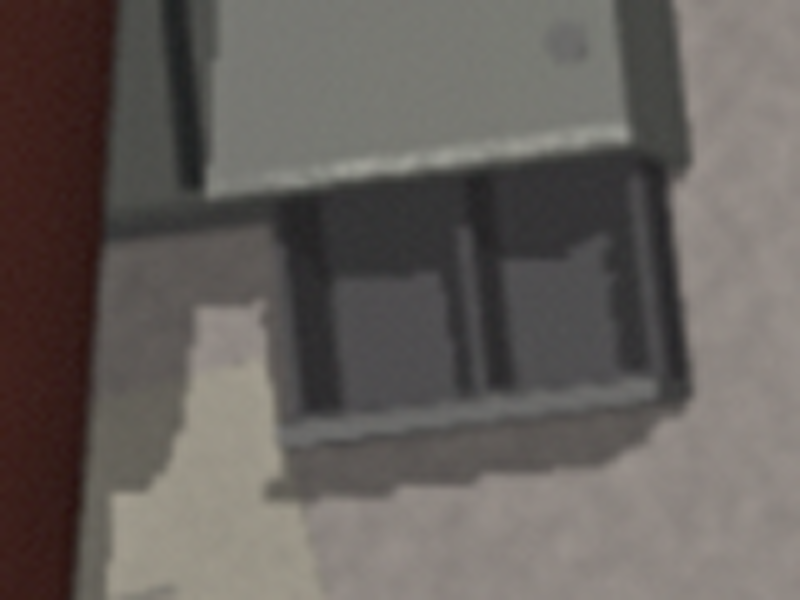

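The drawer sticks out about 39 px, roughly 60 mm, so it is fully out. I'll withdraw straight up and return to above the stand.

```bash
python3 -m jog '{"offset":[[0,0,0.15],[0,0,0.25],[0,0,0.3],[0,0,0.3],[0,0,0.3],[0,0,0.3],[0,0,0.25],[0,0,0.15],[0,0,0]],"angular":[[0,0,0],[0,0,0],[0,0,0],[0,0,0],[0,0,0],[0,0,0],[0,0,0],[0,0,0],[0,0,0]],"jaw":[5,5,5,5,5,5,5,5,5]}'
python3 -m jog '{"offset":[[-0.13,-0.25,0],[-0.26,-0.5,0],[-0.32,-0.6,0],[-0.32,-0.6,0],[-0.32,-0.6,0],[-0.32,-0.6,0],[-0.32,-0.6,0],[-0.32,-0.6,0],[-0.32,-0.6,0],[-0.32,-0.56,0],[-0.2,-0.36,0],[-0.12,-0.2,0]],"angular":[[0,0,0],[0,0,0],[0,0,0],[0,0,0],[0,0,0],[0,0,0],[0,0,0],[0,0,0],[0,0,0],[0,0,0],[0,0,0],[0,0,0]],"jaw":[5,5,5,5,5,5,5,5,5,5,5,5]}'
python3 -m jog '{"offset":[[0,0,0],[0,0,0],[0,0,0]],"angular":[[0,0,0],[0,0,0],[0,0,0]],"jaw":[5,5,5]}'
python3 - <<'E'
from h import *
st=manip.state();cv2.imwrite("pics/wrist6.png",manip.grab_frame("wrist"));cv2.imwrite("pics/scene6.png",manip.grab_frame("scene"));p=st['tool_pos'];print(p,st['contact_force'],st['gripper_width']*85.4)
C=cam("wrist",st);s=cam("scene");t=p-[0,0,.092];print(proj(C,t),proj(s,t))
a=cv2.imread("pics/wrist6.png");b=cv2.imread("pics/scene6.png")
cv2.imwrite("pics/w6c.png",np.hstack([cv2.resize(a[180:270,270:370],(400,360),interpolation=2),cv2.resize(b[120:240,210:330],(400,360),interpolation=2)]))
E
```

```text
time: 8.95
tool_pos: [0.6185, 0.116, 0.2441]
tool_rot: [-0.094, 0.092, -0.701, 0.701]
contact_force: [0.0, 0.0, -2.0]
gripper_width: 0.262
time: 10.15
tool_pos: [0.4525, -0.1889, 0.2411]
tool_rot: [0.091, -0.092, 0.701, -0.701]
contact_force: [-0.1, 0.7, -1.6]
gripper_width: 0.266
time: 10.45
tool_pos: [0.4546, -0.1867, 0.2421]
tool_rot: [0.093, -0.093, 0.701, -0.701]
contact_force: [0.0, 0.2, -1.7]
gripper_width: 0.267
[ 0.45460709 -0.18674323  0.24206792] [ 0.0070632   0.18294224 -1.70672523] 22.777303732441506
(np.float64(323.49314321007466), np.float64(237.49929270873287)) (np.float64(254.63361893749612), np.float64(158.5021270144435))
```

View pics/w6c.png

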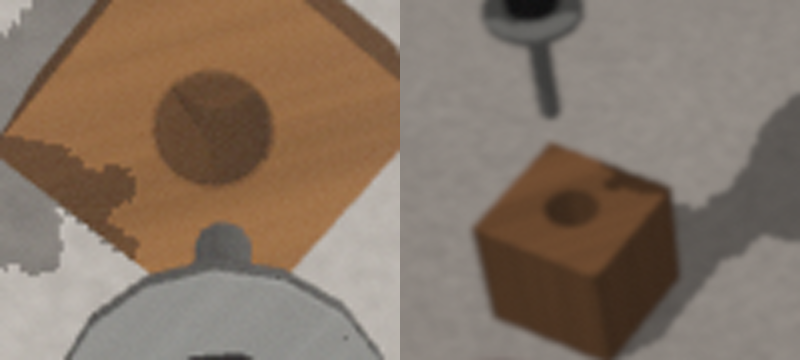

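View pics/scene6.png

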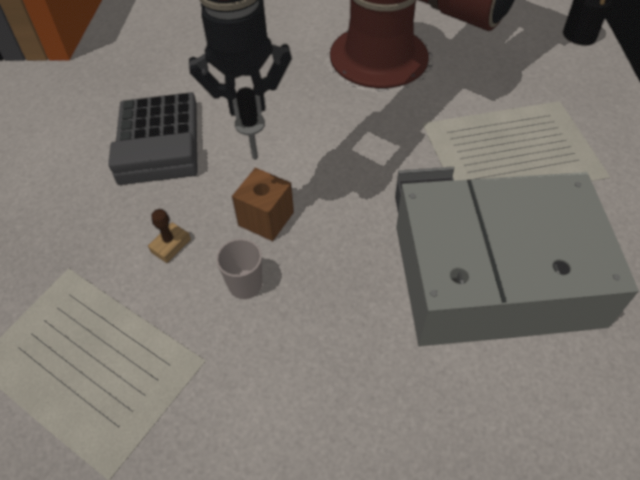

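Run:
```python
from h import *
st=manip.state();C=cam("wrist",st);s=cam("scene");p=st['tool_pos']
print(onz(C,323.25,212,.08),onz(s,261.3,189.3,.08),p, proj(C,[p[0],p[1],.08]))
b=cv2.imread("pics/scene6.png")
print("tip scene",210+149/3.333,120+112/3)
```

```text
[ 0.45486259 -0.18614734  0.08      ] [ 0.45625732 -0.18319302  0.08      ] [ 0.45472514 -0.18674789  0.24222016] (np.float64(323.86435823195984), np.float64(212.31718606768106))
tip scene 254.70447044704468 157.33333333333334
```

The wrist camera puts the hole within 1 mm of the tool axis, while the scene camera says 3 mm to +y. I'll split the difference and lower.

```bash
python3 -m jog '{"offset":[[0,0.03,-0.15],[0,0,-0.25],[0,0,-0.3],[0,0,-0.3],[0,0,-0.3],[0,0,-0.3],[0,0,-0.3],[0,0,-0.3],[0,0,-0.25],[0,0,-0.15],[0,0,0],[0,0,0]],"angular":[[0,0,0],[0,0,0],[0,0,0],[0,0,0],[0,0,0],[0,0,0],[0,0,0],[0,0,0],[0,0,0],[0,0,0],[0,0,0],[0,0,0]],"jaw":[5,5,5,5,5,5,5,5,5,5,5,5]}'
```

```text
time: 11.75
tool_pos: [0.4547, -0.1862, 0.1126]
tool_rot: [-0.093, 0.092, -0.701, 0.701]
contact_force: [0.6, -0.3, -1.2]
gripper_width: 0.269
```

```bash
python3 -m jog '{"offset":[[0,0,-0.08],[0,0,-0.06],[0,0,-0.02],[0,0,0],[0,0,0]],"angular":[[0,0,0],[0,0,0],[0,0,0],[0,0,0],[0,0,0]],"jaw":[5,5,5,5,5]}'
python3 -m jog '{"offset":[[0,0,-0.02],[0,0,0],[0,0,0]],"angular":[[0,0,0],[0,0,0],[0,0,0]],"jaw":[5,5,5]}'
```

```text
time: 12.25
tool_pos: [0.4544, -0.186, 0.1044]
tool_rot: [-0.093, 0.093, -0.701, 0.701]
contact_force: [0.1, 0.6, -1.5]
gripper_width: 0.267
time: 12.55
tool_pos: [0.4544, -0.186, 0.1033]
tool_rot: [0.093, -0.093, 0.701, -0.701]
contact_force: [0.6, -0.1, -2.3]
gripper_width: 0.265
```

```bash
python3 -m jog '{"offset":[[0,0,-0.02],[0,0,0],[0,0,0]],"angular":[[0,0,0],[0,0,0],[0,0,0]],"jaw":[5,5,5]}'
python3 -m jog '{"offset":[[0,0,-0.02],[0,0,0],[0,0,0]],"angular":[[0,0,0],[0,0,0],[0,0,0]],"jaw":[5,5,5]}'
```

```text
time: 12.85
tool_pos: [0.4543, -0.186, 0.1022]
tool_rot: [0.093, -0.093, 0.701, -0.701]
contact_force: [1.0, 0.5, -0.9]
gripper_width: 0.268
time: 13.15
tool_pos: [0.4545, -0.1861, 0.102]
tool_rot: [-0.093, 0.093, -0.701, 0.701]
contact_force: [-2.0, 2.4, 3.6]
gripper_width: 0.263
```

The force has turned upward at TCP z 0.102, the height at which I gripped the pin, so it is seated. I'll open slowly and look.

```bash
python3 -m jog '{"offset":[[0,0,0],[0,0,0],[0,0,0],[0,0,0],[0,0,0],[0,0,0],[0,0,0],[0,0,0],[0,0,0],[0,0,0]],"angular":[[0,0,0],[0,0,0],[0,0,0],[0,0,0],[0,0,0],[0,0,0],[0,0,0],[0,0,0],[0,0,0],[0,0,0]],"jaw":[26,32,40,50,65,80,85,85,85,85]}'
python3 -m jog '{"offset":[[0,0,0.2],[0,0,0.3],[0,0,0.5],[0,0,0.5],[0,0,0.5],[0,0,0.5],[0,0,0.4],[0,0,0.2],[0,0,0],[0,0,0]],"angular":[[0,0,0],[0,0,0],[0,0,0],[0,0,0],[0,0,0],[0,0,0],[0,0,0],[0,0,0],[0,0,0],[0,0,0]],"jaw":[85,85,85,85,85,85,85,85,85,85]}'
python3 - <<'E'
from h import *
st=manip.state();cv2.imwrite("pics/wrist7.png",manip.grab_frame("wrist"));cv2.imwrite("pics/scene7.png",manip.grab_frame("scene"));p=st['tool_pos'];print(p,st['contact_force'],st['gripper_width']*85.4)
C=cam("wrist",st);s=cam("scene")
for P in ([.4545,-.186,.14],[.4545,-.186,.085]): print(proj(C,P),proj(s,P))
a=cv2.imread("pics/wrist7.png");b=cv2.imread("pics/scene7.png")
cv2.imwrite("pics/w7c.png",np.hstack([cv2.resize(a[130:280,240:400],(400,375),interpolation=2),cv2.resize(b[140:250,205:322],(400,375),interpolation=2)]))
E
```

```text
time: 14.15
tool_pos: [0.4544, -0.186, 0.1013]
tool_rot: [-0.093, 0.093, -0.701, 0.701]
contact_force: [-0.1, -0.1, -0.3]
gripper_width: 0.998
time: 15.15
tool_pos: [0.4541, -0.1859, 0.2559]
tool_rot: [0.093, -0.093, 0.701, -0.701]
contact_force: [1.0, -1.2, -0.1]
gripper_width: 0.997
[ 0.45413689 -0.1858938   0.25592723] [ 1.02921915 -1.16625605 -0.14823829] 85.18418280765147
(np.float64(323.8873843572636), np.float64(227.07618649164021)) (np.float64(255.8219968810006), np.float64(162.99289294179982))
(np.float64(324.13304082900004), np.float64(209.52961806092142)) (np.float64(259.4075011774672), np.float64(186.3575344771911))
```

View pics/w7c.png

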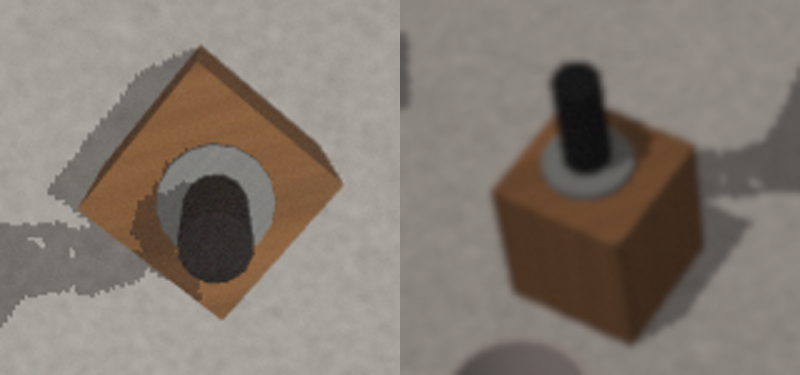

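View pics/scene7.png

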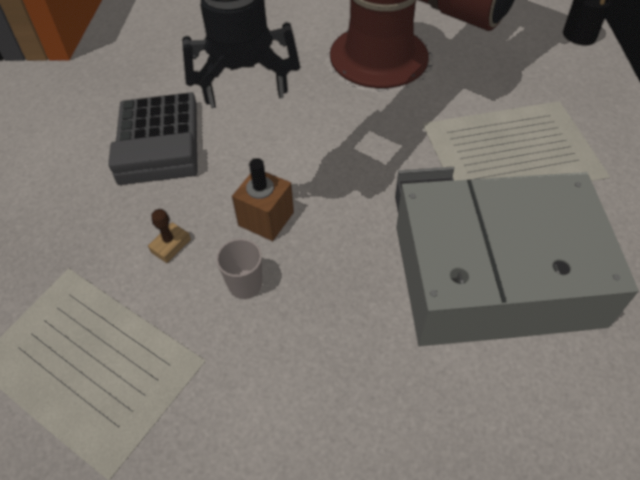

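The pin is seated upright, with the collar flat and centred on the stand. The handle top is within 3 px of where an upright pin would put it. The drawer is still out at (425,175), the gripper is clear, and the cup and stamp haven't moved.

```bash
python3 -c "
from plant import manip
print(manip.job_done())"
```

```text
the job is handed in; nothing more can be done
None
```

The coin drawer is open and the pin is back in its stand. I took the pin out, pushed it about 61 mm down the narrow bay's hole until the drawer popped out, put the pin back and let go. I handed the job in at about 15 s of the 45 s allowed.

**Last checks**
- **Drawer:** it measured about 60 mm out in the top view while the pin was still in the hole. The final scene view still shows it out.
- **Pin:** it is upright with its collar flat on the stand. The handle top is within about 3 px of where an upright pin would appear.
- **Forces:** the highest reading I saw was about 6 N, while the gripper closed on the pin.
- **Surroundings:** the cup and stamp look unmoved, and the gripper is open and about 15 cm above the grasp height.

**Disagreement:** the wrist and scene cameras differed by about 3 mm in y on the stand hole's centre. I aimed between them, inside the 8 mm of clearance, and the pin went in without any side force I could see until the collar touched the stand. There it read about 3 N sideways, which was gone after release.

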